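# Close a plaster mould round its core and weight it for pouring

### The arm

A 6-joint arm with a two-finger parallel gripper is mounted at the origin on the work surface; the furniture and walls round the work are solid. World frame = base frame: x ahead of the robot, y to its left, z up, the work surface at z = 0. Lengths are in m, angles in degrees, forces in N, time in s.
With the tool pointing down it reaches from about 0.3 to 0.75 m from the base axis. Payload 8.5 kg.
Tool frame: the origin (TCP) lies on the centre line of the jaws, within the pads' length; the fingertips stand 19 mm ahead of it and the grasp point (between the pads) is the TCP (env.tcp_to_tips is the z of the fingertips in the tool frame, in m); z points along the fingers, y is the line along which they close (so a half turn about z gives the same grasp; the last joint's range is limited). The gripper opens to 85 mm and grips with 20 to 120 N. Pads are 22 mm wide; open, the fingers measure 114 mm over their backs; the gripper's body (76 mm by 85 mm) begins 54 mm behind the grasp point. The pads swing forward as they close: fully open they stand 13 mm farther back than shut.
Start: joints at [-76.106, 21.807, 74.336, -0, 83.858, -12.336], TCP at [0.243, -0.493, 0.25] pointing down, gripper open.
Joint ranges: [-178.18, 178.18], [-50.72, 133.34], [12.68, 142.11], [-81.47, 261.47], [9.98, 163.14], [-165.26, 165.26]. Speed limits (degrees/s): [136.94, 136.94, 180, 180, 180, 180].

### API

Orientations are given as a 3x3 rotation matrix whose columns are the frame's x, y, z axes.
In Python, from rig import env gives the robot as it stands.
- The arm moves only by the tool servo_tool, never from a script. Its argument "steps" is a list of rows, each an object of numbers: "tx", "ty", "tz": the shift along the world's x, y, z in cm; "yaw": the turn about the world's z in degrees; "claw": the finger opening in cm, from 0 to 8.54. In form: [{"tx": .., "ty": .., "tz": .., "yaw": .., "claw": ..}, ...]. A call has 1 to 20 rows; each row shifts and turns the commanded pose from where the row before left it; what a row does not reach is not made up. A row lasts 1/10 s, in which the tool goes at most 50 mm and 8.59 degrees, less where a joint would pass 70% of its speed; a pose out of reach is approached as far as the arm can. A call with a gripper value outside its range is refused whole. The fingers move at their own pace and stop on an object; "newtons" is the grip in N (left out, the last holds). Time passes only in rows, so rows that do not move let the fingers close. It gives the time, the measured TCP pose, the force, the opening and the grip force at its end, in the units of the state.
- env.observe(): the state, without advancing time (a new reading comes with each control period).
- env.get_image(name): name is "scene" or "top"; returns (picture, depth): 420x560x3 uint8, red, green, blue; 420x560 float32, m along the optical axis (not along the pixel's ray), 0 where there is no reading.
- env.camera_model(name): a dict with "fovy" (degrees; the focal length in pixels is half the picture's height over the tangent of half this angle, whatever the lens; pixels are square), "cx", "cy" (the principal point, pixels), "T" (4x4, takes a point from camera to world coordinates). Camera axes: x right, y down, z forward; pixel columns grow to the right and rows downward; lengths in m; the calibration is good to about 2 mm. A picture is of the moment at which its call begins. camera_model takes no time and is no camera call.
- env.close_job(): hands the job in; it is judged then, once.
The state is a dict: "time_s": time; "q": joint angles; "qvel": joint speeds; "joint_efforts": joint torques, N m; "position": TCP position; "tool_rot": TCP orientation; "ft_force": force on the tool from outside, world axes, zero at the start; "wrist_torque": the same for the moment, N m; "grip_width": finger opening in m; "gripper_force": force on a finger pad.
Only numpy, scipy, OpenCV 4.12 (cv2) and the standard library are available. Lean on these libraries where they do the work, as an engineer would, in place of code of your own. Each camera call takes 0.05 s, during which the arm holds its last target. There are 200 camera calls.

### The job

Get the plaster mould ready for pouring a hollow column: lay the long brass core centred in the V-seats of the lower half (leave the short steel core in its cradle), then close the upper half down fully on its keys with the blue stripes at the same corner. Next stand the black jar upright on top as a weight, on the middle of the flat beside the pour recess, and last of all seat the yellow pouring cup in the recess.

Things in the scene. Friction and masses are not known exactly. Their poses are not given: they have to be found in the camera images.
- lower_half: lower half of the mould: white plaster block fixed to the desk, 106 (x) x 160 (y) x 52 high; origin mid-underside, z up. Open cavity 80 wide, 100 long, about 40 deep: room for fingers beside the core. V-seat for the core along y in each 30 mm end wall. Two tapered keys on top at (38, 66) and (-38, -59), 15 dia, 8.5 high. Blue stripe at corner (-36, 80)
- core_seat (a point): point in the middle of the lower half's top face (52 mm above its origin), where the middle of the seated core lies: in the seats the core's axis is level with the top face and along the block's y, and the core stands out 15 mm at each end
- upper_half: upper half: loose white plaster, 0.5 kg, right way up; origin mid-underside, z up. Flange 106 (x) x 160 (y) x 22 high; on it a grip block 58 wide (x) x 150 long, from 22 to 52 above the origin. Underside hollow for the core, with sockets 18 dia for the keys. Blue stripe at corner (-36, 80), to lie over that of the lower half. Closed: axes as the lower half's, origin 52 above its origin
- pour_recess (a point): centre of the floor of the round recess in the top of the upper half, 44 dia and 9 deep, black pour hole in its middle; it lies at (0, 44, 43) mm in the upper half
- weight_spot (a point): middle of the flat on the upper half's top beside the pour recess, at (0, -27, 52) mm in the upper half; the black jar's foot belongs here
- cradle: light wooden cradle fixed to the desk, 124 (x) x 130 (y) x 50 high; origin mid-underside. 10 mm base board; two end boards, 16 thick, at y = +-45 mm, with V-notches at x = -30 and +30. The two cores lie in these along y, either one in either place, axes 50 mm above the desk, free underneath between the end boards (74 mm gap)
- brass_core: long brass core, a round bar 28 dia x 190 long, 0.22 kg; origin at its middle on its axis, y along the bar (x and z may turn as it rolls)
- steel_core: short dark steel core, 28 dia x 120 long, for another mould; origin at its middle on its axis, y along the bar; it stays in the cradle
- black_jar: black paint jar with black lid, 52 dia x 71 high, 0.3 kg, standing upright; origin in the middle of its foot
- pour_cup: yellow pouring cup, open at the top, standing upright, 48 high; foot 40 dia for 10 mm, above that the body is 50 to 52 dia; origin in the middle of its underside
Mind the look-alikes: they are no part of the job. There is more than one size of the pour_cup; the one meant has the size given above.

How it is judged:
By the outcome, as a careful person would: the job done as asked, in the order asked, and still so for the second after the job is handed in, with the robot touching nothing.
It also fails if it takes over 109 s, if anything falls off the work surface, if the arm or the gripper's body presses on something with over 40 N, if the wrist force passes 120 N, or if a joint passes its speed limit or range.

## Working session

There is one attempt and no reset: what is moved stays moved. The work goes in short steps, Python scripts to look and compute and a tool call to move; the robot and the scene stay as the last step left them, time stands still between calls to the robot, and variables do not carry over. Pictures are saved under pics/ and viewed, at most 14 in all, crops included, and the job is handed in when it is done.

Besides the shell and the picture viewer there is one more tool, called after "Call:" in YAML: its name, and indented under it one key for each argument. servo_tool: Moves the arm, as the interface text tells. Its arguments: {"type":"object","properties":{"steps":{"type":"array"},"newtons":{"type":"number"}},"required":["steps"]}

```bash
mkdir -p pics; ls; cat > h.py <<'E'
import sys; sys.path.insert(0,'.')
import numpy as np, cv2
from rig import env
def grab(name,tag):
    im,d=env.get_image(name); cv2.imwrite(f'pics/{tag}.png',im[:,:,::-1]); np.save(f'pics/{tag}.npy',d)
    return im,d
def cloud(name,d):
    m=env.camera_model(name); f=210/np.tan(np.radians(m['fovy']/2))
    v,u=np.mgrid[0:420,0:560]
    P=np.stack([(u-m['cx'])/f*d,(v-m['cy'])/f*d,d,np.ones_like(d)],-1)@np.array(m['T']).T
    P=P[...,:3]; P[d==0]=np.nan
    return P
E
python3 - <<'E'
from h import *
for n in('top','scene'):
    im,d=grab(n,n+'0'); m=env.camera_model(n); print(n,m['fovy'],m['cx'],m['cy'],np.round(m['T'],3).tolist())
    big=cv2.resize(im[:,:,::-1],(784,588),interpolation=cv2.INTER_CUBIC); cv2.imwrite(f'pics/{n}0b.png',big)
s=env.observe(); print(s)
E
```

```text
pics
top 56.41525632843035 282.5696370523456 209.77817309282244 [[-0.007, -0.999, 0.047, 0.381], [-0.999, 0.008, 0.04, 0.059], [-0.04, -0.046, -0.998, 0.948], [0.0, 0.0, 0.0, 1.0]]
scene 52.59422113571533 272.07185886364323 212.5271575044149 [[-0.015, -0.402, 0.915, -0.533], [-1.0, 0.021, -0.007, 0.064], [-0.016, -0.915, -0.403, 0.506], [0.0, 0.0, 0.0, 1.0]]
{'time_s': 0.1, 'q': array([-7.61073238e+01,  2.18401830e+01,  7.43782026e+01,  1.22488314e-03,
        8.38572671e+01, -1.23371298e+01]), 'qvel': array([ 0.07107105, -0.07185826, -0.1198309 , -0.0164664 ,  0.08631373,
        0.00718693]), 'joint_efforts': array([ 2.10111524e-03, -4.49225235e+01, -2.31654185e+01, -2.36232536e-04,
        3.74124458e-03,  8.71474839e-06]), 'position': array([ 0.2430217 , -0.49315123,  0.24975788]), 'tool_rot': array([[ 8.97029633e-01,  4.41970304e-01, -2.96396579e-04],
       [ 4.41970300e-01, -8.97028761e-01,  1.28686609e-03],
       [ 3.02880339e-04, -1.28535550e-03, -9.99999128e-01]]), 'ft_force': array([ 0.46512339, -0.22307942, -0.53045387]), 'wrist_torque': array([ 0.05411562,  0.06229249, -0.01531887]), 'gripper_force': 0.0, 'grip_width': 0.08535951961159294}
```

View pics/top0b.png

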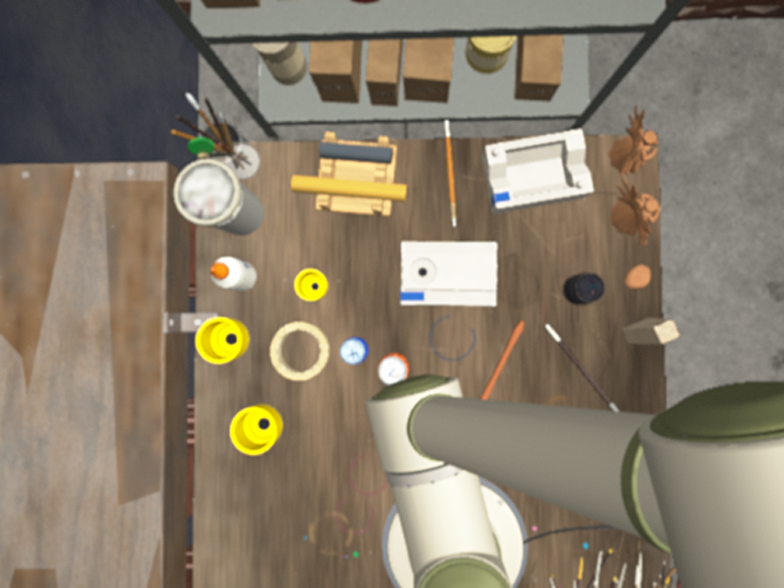

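View pics/scene0b.png

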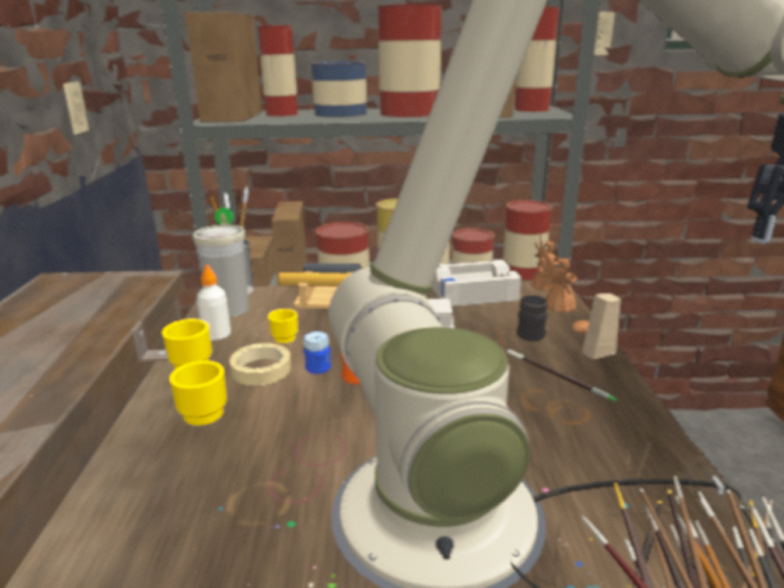

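The top picture, in 784-wide pixels, shows:
- lower half (540,170), stripe at (500,198)
- upper half (449,273), stripe at (412,296), so the stripes are at the same corner
- cradle (357,172), with the brass core at its near notch (349,188) and the steel core at (356,150)
- black jar (584,288)
- three yellow cups, at (311,285), (222,340) and (256,430); I'll tell them apart by size

```bash
python3 - <<'E'
from h import *
im=cv2.imread('pics/top0.png')[:,:,::-1]; d=np.load('pics/top0.npy'); P=cloud('top',d); Z=P[...,2]
def box(u0,v0,u1,v1):
    m=np.zeros(Z.shape,bool); m[int(v0/1.4):int(v1/1.4),int(u0/1.4):int(u1/1.4)]=1; return m
def rect(name,m,z0,z1):
    q=P[m&(Z>z0)&(Z<z1)]; c,s,a=cv2.minAreaRect((q[:,:2]*1000).astype(np.float32))
    print(name,len(q),np.round(c,1),np.round(s,1),round(a,2),'z',np.round(np.median(q[:,2]),4))
print('desk',np.nanmedian(Z[box(330,380,380,480)]))
L=box(475,120,605,215);U=box(390,230,510,315);C=box(285,130,410,218)
rect('lower',L,.03,.056); rect('upper block',U,.045,.06); rect('upper all',U,.012,.06)
rect('cradle',C,.04,.08)
hsv=cv2.cvtColor(im,cv2.COLOR_RGB2HSV)
yel=(hsv[...,0]>15)&(hsv[...,0]<35)&(hsv[...,1]>150)
rect('brass',C&yel,.055,.08)
rect('steel',box(315,140,395,165),.055,.08)
rect('jar',box(555,265,612,310),.062,.085)
for n,b in dict(a=(285,262,335,305),b=(190,312,255,370),c=(225,400,290,460)).items():
    m=box(*b)&yel; zz=Z[m]; zt=np.nanpercentile(zz,97); print(n,zt); rect('rim',m,zt-.006,zt+.006)
print('shelf/high pts near', )
# high objects x range over y range around work
for y0,y1 in((-.35,-.1),(-.1,.1),(.1,.35)):
    for z0,z1 in((.1,.2),(.2,.3),(.3,.6)):
        q=P[(P[...,1]>y0)&(P[...,1]<y1)&(Z>z0)&(Z<z1)&(P[...,0]>.35)]
        print(y0,z0,len(q),q[:,0].min() if len(q) else None)
E
```

```text
desk 0.0003616052845745177
lower 1977 [ 627.3 -140.3] [107.1 160.6] 8.97 z 0.0505
upper block 1431 [459.4   8. ] [148.6  57.9] 89.28 z 0.0519
upper all 3015 [459.2   7.4] [159.7 105.9] 88.42 z 0.0437
cradle 2061 [629.8 168.4] [190.  124.8] 83.91 z 0.0602
brass 823 [598.9 172.1] [189.2  24.8] 84.12 z 0.0621
steel 562 [661.1 159.3] [120.   35.4] 87.85 z 0.062
jar 382 [ 431.  -212.1] [46.4 47.1] 28.63 z 0.0707
a 0.04980714880270072
rim 121 [441.  236.8] [49.5 49. ] 89.29 z 0.048
b 0.07084499745875016
rim 242 [349.2 382.5] [70.8 74.1] 24.11 z 0.0691
c 0.07079217861739877
rim 268 [205. 325.] [73.4 71.8] 89.08 z 0.0686
shelf/high pts near
-0.35 0.1 304 0.3508087921917618
-0.35 0.2 0 None
-0.35 0.3 0 None
-0.1 0.1 0 None
-0.1 0.2 0 None
-0.1 0.3 0 None
0.1 0.1 886 0.5259429639353412
0.1 0.2 53 0.6584848982543597
0.1 0.3 0 None
```

```bash
python3 - <<'E'
import cv2
im=cv2.imread('pics/top0.png'); a=im[85:335,125:440]; cv2.imwrite('pics/crop1.png',cv2.resize(a,(756,600),interpolation=cv2.INTER_CUBIC))
E
```

```text
(no output)
```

View pics/crop1.png

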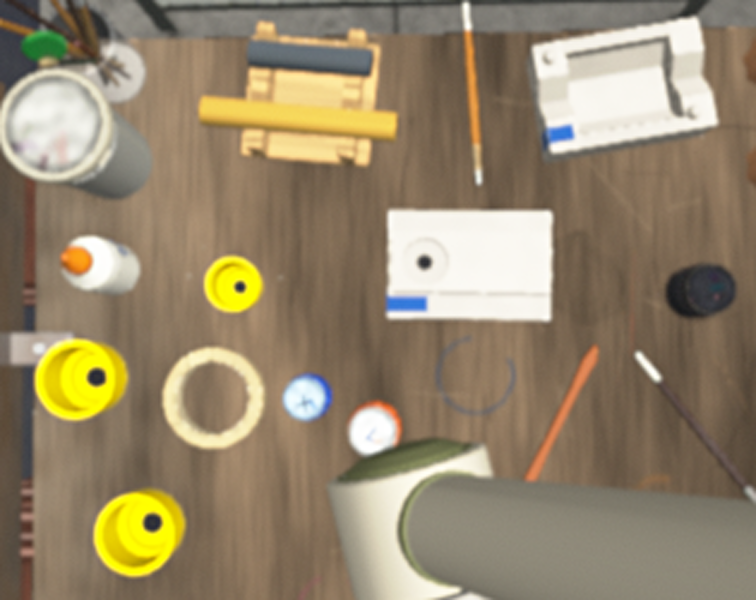

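Cup a at (311,285) has a 50 mm rim and 48 mm height, so it is the one meant; the other two are about 73 wide and 70 high. The brass bar is 189 long, and the mould sizes fit the description too. I'll move above the brass core.

Call:
servo_tool:
  steps:
    - {"tx": 1.96, "ty": 3.7, "yaw": 3.2, "claw": 5}
    - {"tx": 1.96, "ty": 3.7, "yaw": 3.2}
    - {"tx": 1.96, "ty": 3.7, "yaw": 3.2}
    - {"tx": 1.96, "ty": 3.7, "yaw": 3.2}
    - {"tx": 1.96, "ty": 3.7, "yaw": 3.2}
    - {"tx": 1.96, "ty": 3.7, "yaw": 3.2}
    - {"tx": 1.96, "ty": 3.7, "yaw": 3.2}
    - {"tx": 1.96, "ty": 3.7, "yaw": 3.2}
    - {"tx": 1.96, "ty": 3.7, "yaw": 3.2}
    - {"tx": 1.96, "ty": 3.7, "yaw": 3.2}
    - {"tx": 1.96, "ty": 3.7, "yaw": 3.2}
    - {"tx": 1.96, "ty": 3.7, "yaw": 3.2}
    - {"tx": 1.96, "ty": 3.7, "yaw": 3.2}
    - {"tx": 1.96, "ty": 3.7, "yaw": 3.2}
    - {"tx": 1.96, "ty": 3.7, "yaw": 3.2}
    - {"tx": 1.96, "ty": 3.7, "yaw": 3.2}
    - {"tx": 2.12, "ty": 3.7, "yaw": 3.2}
    - {"tx": 2.12, "ty": 3.6, "yaw": 3.5}
    - {"tx": 0}
    - {"tx": 0}
  newtons: 60

```text
invalid input at $.steps[0]: expected keys tx, ty, tz, yaw, claw
```

```bash
cat >> h.py <<'E'
def st():
    s=env.observe(); R=s['tool_rot']
    print('t %.2f'%s['time_s'],'p',np.round(s['position']*1000,1),'yaw %.2f'%np.degrees(np.arctan2(R[1,1],R[0,1])),'tilt',np.round(R[:2,2],4),'F',np.round(s['ft_force'],1),'w %.1f g %.1f'%(s['grip_width']*1000,s['gripper_force']))
E
python3 - <<'E'
from h import *
st(); print(env.tcp_to_tips)
im,d=grab('top','t1'); P=cloud('top',d)
# lower half refit from open view, gripper check
m=np.zeros(d.shape,bool); m[85:155,338:434]=1; Z=P[...,2]
q=P[m&(Z>.03)&(Z<.056)]; print(cv2.minAreaRect((q[:,:2]*1000).astype(np.float32)))
E
```

```text
t 0.10 p [ 243.  -493.2  249.8] yaw -63.77 tilt [-0.0003  0.0013] F [ 0.5 -0.2 -0.5] w 85.4 g 0.0
0.019
((627.6372680664062, -140.58848571777344), (107.78722381591797, 161.8052978515625), 9.202284812927246)
```

Call:
servo_tool:
  steps:
    - {"tx": 2, "ty": 3.7, "tz": 0, "yaw": 3.2, "claw": 5}
    - {"tx": 2, "ty": 3.7, "tz": 0, "yaw": 3.2, "claw": 5}
    - {"tx": 2, "ty": 3.7, "tz": 0, "yaw": 3.2, "claw": 5}
    - {"tx": 2, "ty": 3.7, "tz": 0, "yaw": 3.2, "claw": 5}
    - {"tx": 2, "ty": 3.7, "tz": 0, "yaw": 3.2, "claw": 5}
    - {"tx": 2, "ty": 3.7, "tz": 0, "yaw": 3.2, "claw": 5}
    - {"tx": 2, "ty": 3.7, "tz": 0, "yaw": 3.2, "claw": 5}
    - {"tx": 2, "ty": 3.7, "tz": 0, "yaw": 3.2, "claw": 5}
    - {"tx": 2, "ty": 3.7, "tz": 0, "yaw": 3.2, "claw": 5}
    - {"tx": 2, "ty": 3.7, "tz": 0, "yaw": 3.2, "claw": 5}
    - {"tx": 2, "ty": 3.7, "tz": 0, "yaw": 3.2, "claw": 5}
    - {"tx": 2, "ty": 3.7, "tz": 0, "yaw": 3.2, "claw": 5}
    - {"tx": 2, "ty": 3.7, "tz": 0, "yaw": 3.2, "claw": 5}
    - {"tx": 2, "ty": 3.7, "tz": 0, "yaw": 3.2, "claw": 5}
    - {"tx": 2, "ty": 3.7, "tz": 0, "yaw": 3.2, "claw": 5}
    - {"tx": 2, "ty": 3.7, "tz": 0, "yaw": 3.2, "claw": 5}
    - {"tx": 2, "ty": 3.7, "tz": 0, "yaw": 3.2, "claw": 5}
    - {"tx": 1.6, "ty": 3.6, "tz": 0, "yaw": 3.5, "claw": 5}
    - {"tx": 0, "ty": 0, "tz": 0, "yaw": 0, "claw": 5}
    - {"tx": 0, "ty": 0, "tz": 0, "yaw": 0, "claw": 5}
  newtons: 60

```text
time_s: 2.15
position: [0.5989, 0.1721, 0.2496]
tool_rot: [[0.101, 0.995, -0.001], [0.995, -0.101, -0.0], [-0.0, -0.001, -1.0]]
ft_force: [0.3, -0.3, -0.8]
grip_width: 0.0498
gripper_force: 0.0
```

```bash
python3 - <<'E'
from h import *
st()
im,d=grab('top','t1'); P=cloud('top',d);Z=P[...,2]
m=np.zeros(d.shape,bool); m[85:155,338:434]=1
q=P[m&(Z>.03)&(Z<.056)]; print(cv2.minAreaRect((q[:,:2]*1000).astype(np.float32)))
im,d=grab('scene','s1'); cv2.imwrite('pics/s1c.png',cv2.resize(im[130:270,170:400,::-1],(780,475),interpolation=cv2.INTER_CUBIC))
E
```

```text
t 2.15 p [598.9 172.1 249.6] yaw -5.82 tilt [-0.0013 -0.0004] F [ 0.3 -0.3 -0.8] w 49.8 g 0.0
((627.2280883789062, -140.60076904296875), (106.87650299072266, 162.01528930664062), 9.079936027526855)
```

View pics/s1c.png

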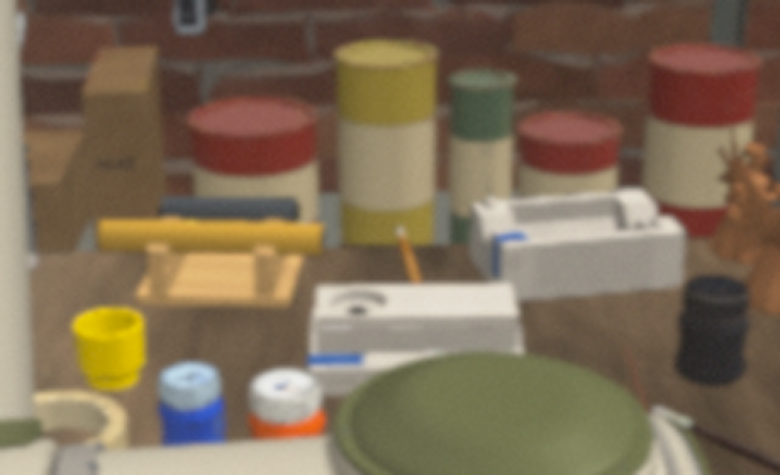

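The scene view shows the brass bar in the near notches at crop (210,235), the steel core behind it at (230,208), and the workpieces as expected. Tracking is exact, so I'll descend and grip.

Call:
servo_tool:
  steps:
    - {"tx": 0, "ty": 0, "tz": -4, "yaw": 0, "claw": 5}
    - {"tx": 0, "ty": 0, "tz": -4, "yaw": 0, "claw": 5}
    - {"tx": 0, "ty": 0, "tz": -4, "yaw": 0, "claw": 5}
    - {"tx": 0, "ty": 0, "tz": -3, "yaw": 0, "claw": 5}
    - {"tx": 0, "ty": 0, "tz": -2, "yaw": 0, "claw": 5}
    - {"tx": 0, "ty": 0, "tz": -2, "yaw": 0, "claw": 5}
    - {"tx": 0, "ty": 0, "tz": -1, "yaw": 0, "claw": 5}
    - {"tx": 0, "ty": 0, "tz": 0, "yaw": 0, "claw": 5}
    - {"tx": 0, "ty": 0, "tz": 0, "yaw": 0, "claw": 2}
    - {"tx": 0, "ty": 0, "tz": 0, "yaw": 0, "claw": 2}
    - {"tx": 0, "ty": 0, "tz": 0, "yaw": 0, "claw": 2}
    - {"tx": 0, "ty": 0, "tz": 0, "yaw": 0, "claw": 2}
    - {"tx": 0, "ty": 0, "tz": 0, "yaw": 0, "claw": 2}
    - {"tx": 0, "ty": 0, "tz": 0, "yaw": 0, "claw": 2}
  newtons: 60

```text
time_s: 3.65
position: [0.6006, 0.1714, 0.052]
tool_rot: [[0.102, 0.995, 0.005], [0.995, -0.102, -0.0], [0.0, 0.005, -1.0]]
ft_force: [5.2, -3.1, 5.5]
grip_width: 0.0259
gripper_force: 59.8
```

Call:
servo_tool:
  steps:
    - {"tx": 0, "ty": 0, "tz": 0.5, "yaw": 0, "claw": 2}
    - {"tx": 0, "ty": 0, "tz": 1, "yaw": 0, "claw": 2}
    - {"tx": 0, "ty": 0, "tz": 1.5, "yaw": 0, "claw": 2}
    - {"tx": 0, "ty": 0, "tz": 2, "yaw": 0, "claw": 2}
    - {"tx": 0, "ty": 0, "tz": 2, "yaw": 0, "claw": 2}
    - {"tx": 0, "ty": 0, "tz": 2, "yaw": 0, "claw": 2}
    - {"tx": 0, "ty": 0, "tz": 0, "yaw": 0, "claw": 2}
    - {"tx": 0, "ty": 0, "tz": 0, "yaw": 0, "claw": 2}

```text
time_s: 4.45
position: [0.5985, 0.1718, 0.1399]
tool_rot: [[0.102, 0.995, -0.001], [0.995, -0.102, 0.0], [-0.0, -0.001, -1.0]]
ft_force: [0.2, 0.7, -2.1]
grip_width: 0.0264
gripper_force: 59.3
```

```bash
python3 - <<'E'
from h import *
st()
im,d=grab('top','t2'); P=cloud('top',d)
im2,d2=grab('scene','s2')
a=cv2.resize(im[80:180,190:310,::-1],(480,400),interpolation=cv2.INTER_CUBIC)
b=cv2.resize(im2[120:240,160:280,::-1],(300,300),interpolation=cv2.INTER_CUBIC)
o=np.zeros((400,790,3),np.uint8); o[:,:480]=a; o[:300,490:]=b; cv2.imwrite('pics/c2.png',o)
E
```

```text
t 4.45 p [598.5 171.8 139.9] yaw -5.86 tilt [-0.001   0.0001] F [ 0.2  0.7 -2.1] w 26.4 g 59.3
```

View pics/c2.png

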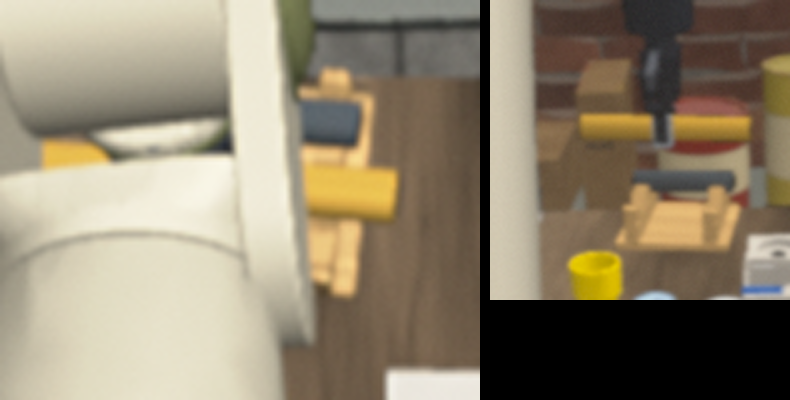

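The bar is lifted and level, centred between the fingers, and the steel core stays in the cradle. I'll measure where the bar sits in the grip.

```bash
python3 - <<'E'
from h import *
for n,t in(('top','t2'),('scene','s2')):
    im=cv2.imread(f'pics/{t}.png')[:,:,::-1]; P=cloud(n,np.load(f'pics/{t}.npy'))
    h=cv2.cvtColor(im,cv2.COLOR_RGB2HSV); m=(h[...,0]>12)&(h[...,0]<35)&(h[...,1]>110)&(P[...,2]>.1)&(P[...,2]<.18)&(P[...,1]<.3)&(P[...,1]>.05)&(P[...,0]>.56)&(P[...,0]<.66)
    q=P[m]
    # fit cylinder axis: for slices in y
    A=np.radians(-5.86); ex=np.array([np.cos(A),np.sin(A)]);ey=np.array([-np.sin(A),np.cos(A)])
    r=q[:,:2]-[.5985,.1718]; u=r@ex; v=r@ey
    print(n,len(q),'u',np.percentile(u,[2,50,98])*1e3,'v',np.percentile(v,[.5,99.5])*1e3,v.min(),v.max(),'z',np.percentile(q[:,2],[2,50,98]))
    for lo,hi in((-.09,-.05),(.05,.09)):
        k=(v>lo)&(v<hi); print(lo,k.sum(),np.percentile(u[k],[5,95])*1e3,np.percentile(q[k,2],[5,95]))
E
```

```text
top 392 u [-14.10821113  -0.43860046  11.16282791] v [-94.80123996  88.60107807] -0.09487176997822701 0.09037385652559327 z [0.13675191 0.14970275 0.15384914]
-0.09 255 [-13.94860508   9.76454065] [0.14094747 0.15312478]
0.05 83 [-2.58148591 10.44421422] [0.14599006 0.153471  ]
scene 599 u [-16.56332355 -11.53939404   1.48961092] v [-97.37228118  91.76241085] -0.09784013496748901 0.09282159736914156 z [0.12625343 0.14265231 0.15226069]
-0.09 153 [-15.59219946  -2.80176067] [0.12610368 0.15163102]
0.05 142 [-15.04388989  -1.34659597] [0.12753439 0.15130519]
```

Call:
servo_tool:
  steps:
    - {"tx": 0.3, "ty": -3, "tz": 0, "yaw": 1.5, "claw": 2}
    - {"tx": 0.3, "ty": -3.5, "tz": 0, "yaw": 1.5, "claw": 2}
    - {"tx": 0.3, "ty": -3.5, "tz": 0, "yaw": 1.5, "claw": 2}
    - {"tx": 0.3, "ty": -3.5, "tz": 0, "yaw": 1.5, "claw": 2}
    - {"tx": 0.3, "ty": -3.5, "tz": 0, "yaw": 1.5, "claw": 2}
    - {"tx": 0.3, "ty": -3.5, "tz": 0, "yaw": 1.5, "claw": 2}
    - {"tx": 0.3, "ty": -3.5, "tz": 0, "yaw": 1.5, "claw": 2}
    - {"tx": 0.3, "ty": -3.25, "tz": 0, "yaw": 1.5, "claw": 2}
    - {"tx": 0.3, "ty": -2.5, "tz": 0, "yaw": 1.5, "claw": 2}
    - {"tx": 0.33, "ty": -1.5, "tz": 0, "yaw": 1.4, "claw": 2}
    - {"tx": 0, "ty": 0, "tz": 0, "yaw": 0, "claw": 2}
    - {"tx": 0, "ty": 0, "tz": 0, "yaw": 0, "claw": 2}
    - {"tx": 0, "ty": 0, "tz": 0, "yaw": 0, "claw": 2}

```text
time_s: 5.85
position: [0.6291, -0.1397, 0.1398]
tool_rot: [[-0.157, 0.988, -0.001], [0.988, 0.157, 0.001], [0.001, -0.001, -1.0]]
ft_force: [-0.9, -0.0, -1.0]
grip_width: 0.0263
gripper_force: 59.3
```

```bash
python3 - <<'E'
from h import *
st()
im,d=grab('top','t3'); im2,d2=grab('scene','s3')
a=cv2.resize(im[70:170,320:445,::-1],(480,384),interpolation=cv2.INTER_CUBIC)
b=cv2.resize(im2[140:240,290:390,::-1],(300,300),interpolation=cv2.INTER_CUBIC)
o=np.zeros((400,790,3),np.uint8); o[:384,:480]=a; o[:300,490:]=b; cv2.imwrite('pics/c3.png',o)
for n,im,dd in(('top',im,d),('scene',im2,d2)):
    P=cloud(n,dd); h=cv2.cvtColor(im,cv2.COLOR_RGB2HSV)
    m=(h[...,0]>12)&(h[...,0]<35)&(h[...,1]>110)&(P[...,2]>.1)&(P[...,2]<.18)&(P[...,1]<0)&(P[...,1]>-.3)&(P[...,0]>.56)&(P[...,0]<.70)
    q=P[m]; A=np.radians(9.05); ex=np.array([np.cos(A),np.sin(A)]);ey=np.array([-np.sin(A),np.cos(A)])
    r=q[:,:2]-[.6273,-.1405]; u=r@ex*1e3; v=r@ey*1e3
    print(n,len(q),v.min(),v.max(),np.percentile(v,[1,99]))
    for lo,hi in((-90,-50),(50,90)):
        k=(v>lo)&(v<hi); k2=k&(q[:,2]>.147); print(lo,k.sum(),np.percentile(u[k],[3,97]) if k.any() else '',np.mean(u[k2]),np.percentile(q[k,2],97))
# lower half via scene camera top face
P=cloud('scene',np.load('pics/scene0.npy')); 
m=(P[...,2]>.045)&(P[...,2]<.056)&(P[...,0]>.54)&(P[...,0]<.72)&(P[...,1]>-.26)&(P[...,1]<-.02)
print(cv2.minAreaRect((P[m][:,:2]*1000).astype(np.float32)))
E
```

```text
t 5.85 p [ 629.1 -139.7  139.8] yaw 9.06 tilt [-0.0011  0.0007] F [-0.9 -0.  -1. ] w 26.3 g 59.3
top 218 -146.0650952958958 96.90599712542057 [-92.19155775  96.87362561]
-90 4 [ 8.76643308 13.60133479] 10.310058862023558 0.14892840662154744
50 161 [-11.45201471  10.98779102] 1.0970290288554465 0.1529364166839484
scene 570 -160.2035886222764 94.8351835854082 [-136.21355663   94.13940938]
-90 129 [-14.55323515  -0.77227887] -5.280900268733853 0.15317397826302295
50 133 [-14.76347913   1.62291227] -5.217942410707577 0.15283595366958086
((626.1663208007812, -143.02874755859375), (111.70960235595703, 160.93783569335938), 9.102333068847656)
```

View pics/c3.png

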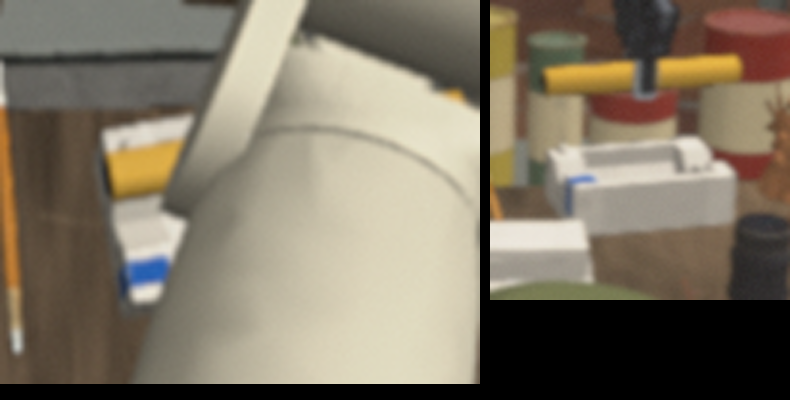

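The bar hangs above the seats at the right yaw, about 2 mm too far along +y and 1 mm in x. I'll correct that and lower it.

Call:
servo_tool:
  steps:
    - {"tx": -0.05, "ty": -0.2, "tz": -2, "yaw": 0, "claw": 2}
    - {"tx": 0, "ty": 0, "tz": -2.5, "yaw": 0, "claw": 2}
    - {"tx": 0, "ty": 0, "tz": -2, "yaw": 0, "claw": 2}
    - {"tx": 0, "ty": 0, "tz": -1, "yaw": 0, "claw": 2}
    - {"tx": 0, "ty": 0, "tz": -0.5, "yaw": 0, "claw": 2}
    - {"tx": 0, "ty": 0, "tz": -0.3, "yaw": 0, "claw": 2}
    - {"tx": 0, "ty": 0, "tz": -0.3, "yaw": 0, "claw": 2}
    - {"tx": 0, "ty": 0, "tz": 0, "yaw": 0, "claw": 2}
    - {"tx": 0, "ty": 0, "tz": 0, "yaw": 0, "claw": 2}

```text
time_s: 6.85
position: [0.6292, -0.1429, 0.0553]
tool_rot: [[-0.157, 0.988, 0.001], [0.988, 0.157, -0.001], [-0.001, 0.001, -1.0]]
ft_force: [-1.5, 0.5, 3.1]
grip_width: 0.0263
gripper_force: 59.4
```

Call:
servo_tool:
  steps:
    - {"tx": 0, "ty": 0.05, "tz": -0.2, "yaw": 0, "claw": 2}
    - {"tx": 0, "ty": 0.05, "tz": -0.2, "yaw": 0, "claw": 2}
    - {"tx": 0, "ty": 0, "tz": 0, "yaw": 0, "claw": 2}
    - {"tx": 0, "ty": 0, "tz": 0, "yaw": 0, "claw": 2}

```text
time_s: 7.25
position: [0.6292, -0.1429, 0.0549]
tool_rot: [[-0.157, 0.988, 0.003], [0.988, 0.157, -0.003], [-0.004, 0.003, -1.0]]
ft_force: [-13.0, -1.3, 28.8]
grip_width: 0.0263
gripper_force: 62.5
```

Call:
servo_tool:
  steps:
    - {"tx": 0, "ty": 0, "tz": 0.3, "yaw": 0, "claw": 2}
    - {"tx": 0, "ty": 0, "tz": 0, "yaw": 0, "claw": 4.2}
    - {"tx": 0, "ty": 0, "tz": 0, "yaw": 0, "claw": 4.2}
    - {"tx": 0, "ty": 0, "tz": 0, "yaw": 0, "claw": 4.2}
    - {"tx": 0, "ty": 0, "tz": 1, "yaw": 0, "claw": 4.2}
    - {"tx": 0, "ty": 0, "tz": 2, "yaw": 0, "claw": 4.2}
    - {"tx": -0.5, "ty": 0.5, "tz": 4, "yaw": 0, "claw": 6}
    - {"tx": -2.5, "ty": 2.5, "tz": 3, "yaw": -1, "claw": 8}
    - {"tx": -3, "ty": 3, "tz": 2, "yaw": -2, "claw": 8}
    - {"tx": -3, "ty": 3, "tz": 1, "yaw": -2, "claw": 8}
    - {"tx": -3, "ty": 3, "tz": 0, "yaw": -2, "claw": 8}
    - {"tx": -3, "ty": 3, "tz": 0, "yaw": -2, "claw": 8}
    - {"tx": -2, "ty": 3, "tz": 0, "yaw": -1, "claw": 8}
    - {"tx": 0, "ty": 0, "tz": 0, "yaw": 0, "claw": 8}
    - {"tx": 0, "ty": 0, "tz": 0, "yaw": 0, "claw": 8}

```text
time_s: 8.75
position: [0.4591, 0.0384, 0.1841]
tool_rot: [[0.016, 1.0, 0.002], [1.0, -0.016, -0.0], [-0.0, 0.002, -1.0]]
ft_force: [0.6, 0.3, 0.7]
grip_width: 0.0801
gripper_force: 0.0
```

```bash
cat >> h.py <<'E'
def barfit(n,im,dd):
    P=cloud(n,dd); h=cv2.cvtColor(im,cv2.COLOR_RGB2HSV); w=(P[...,1]<-.02)&(P[...,1]>-.28)&(P[...,0]>.54)&(P[...,0]<.72)
    m=w&(h[...,0]>12)&(h[...,0]<35)&(h[...,1]>110)&(P[...,2]>.04)&(P[...,2]<.09)
    q=P[m]; A=np.radians(9.05); ex=np.array([np.cos(A),np.sin(A)]);ey=np.array([-np.sin(A),np.cos(A)])
    r=q[:,:2]-[.6273,-.1405]; u=r@ex*1e3; v=r@ey*1e3
    print(n,len(q),'v',v.min(),v.max(),np.percentile(v,[1,99]))
    for lo,hi in((-95,-45),(-45,45),(45,95)):
        k=(v>lo)&(v<hi); print(lo,k.sum(),np.percentile(u[k],[3,97]),'z',np.percentile(q[k,2],[50,97])) if k.any() else 0
    L=P[w&(P[...,2]>.035)&(P[...,2]<.0555)&(h[...,1]<60)]; print('lower',cv2.minAreaRect((L[:,:2]*1000).astype(np.float32)))
E
python3 - <<'E'
from h import *
st()
im,d=grab('top','t4'); im2,d2=grab('scene','s4')
a=cv2.resize(im[80:180,320:445,::-1],(480,384),interpolation=cv2.INTER_CUBIC)
b=cv2.resize(im2[140:240,290:390,::-1],(300,300),interpolation=cv2.INTER_CUBIC)
o=np.zeros((400,790,3),np.uint8); o[:384,:480]=a; o[:300,490:]=b; cv2.imwrite('pics/c4.png',o)
barfit('top',im,d); barfit('scene',im2,d2)
E
```

```text
t 8.75 p [459.1  38.4 184.1] yaw -0.89 tilt [ 0.0016 -0.0004] F [0.6 0.3 0.7] w 80.1 g 0.0
top 1089 v -139.10113672088275 94.79913926763017 [-136.72953821   93.6271194 ]
-95 260 [-13.07886115  10.69453948] z [0.06361456 0.06714817]
-45 439 [-12.55471586  10.16593885] z [0.0636968  0.06746805]
45 255 [-12.47962217  10.28037657] z [0.06344842 0.06765349]
lower ((627.7783813476562, -140.47171020507812), (107.3060302734375, 160.8467559814453), 9.015033721923828)
scene 554 v -135.20415003194452 92.24641090168186 [-129.87742661   91.50108406]
-95 114 [-16.57485941   0.36163443] z [0.06086104 0.06765272]
-45 244 [-16.91451433  -1.29741668] z [0.05869267 0.06742272]
45 123 [-16.66972097   2.38817176] z [0.06030239 0.06722306]
lower ((625.7164916992188, -142.40579223632812), (113.93904876708984, 160.12506103515625), 8.964455604553223)
```

View pics/c4.png

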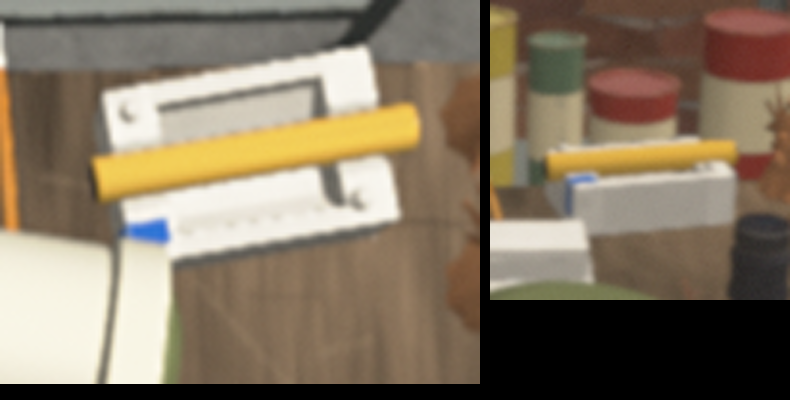

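The bar lies flat in both seats. I'll check both ends with the vase excluded.

```bash
python3 - <<'E'
from h import *
A=np.radians(9.03); ex=np.array([np.cos(A),np.sin(A)]);ey=np.array([-np.sin(A),np.cos(A)])
for n,t,c in(('top','t4',[.6275,-.1405]),('scene','s4',[.6257,-.1424])):
    im=cv2.imread(f'pics/{t}.png')[:,:,::-1]; P=cloud(n,np.load(f'pics/{t}.npy'));h=cv2.cvtColor(im,cv2.COLOR_RGB2HSV)
    r=P[...,:2]-c; u=r@ex*1e3; v=r@ey*1e3
    m=(abs(u)<20)&(abs(v)<110)&(P[...,2]>.05)&(P[...,2]<.072)&(h[...,1]>110)
    print(n,v[m].min(),v[m].max(),np.sort(v[m])[[3,-4]])
# upper half pose again, in t2 (arm away) and t0
for t in('top0','t3'):
    P=cloud('top',np.load(f'pics/{t}.npy')); Z=P[...,2]
    w=(P[...,0]>.37)&(P[...,0]<.55)&(P[...,1]>-.1)&(P[...,1]<.12)
    for z0,z1 in((.045,.058),(.012,.058)):
        q=P[w&(Z>z0)&(Z<z1)]; print(t,len(q),cv2.minAreaRect((q[:,:2]*1000).astype(np.float32)))
E
```

```text
top -95.51458138780986 94.83366365353577 [-95.10262508  94.16950109]
scene -96.70058481655893 93.86784680023474 [-95.69535888  93.23876838]
top0 1431 ((459.3607482910156, 8.007797241210938), (148.62879943847656, 57.87458801269531), 89.27775573730469)
top0 3015 ((459.1755065917969, 7.391258239746094), (159.71568298339844, 105.91783905029297), 88.42078399658203)
t3 334 ((472.2339172363281, -12.348018646240234), (86.54109191894531, 35.67631912231445), 83.06207275390625)
t3 760 ((482.0047912597656, 6.778236389160156), (148.98780822753906, 59.900020599365234), 88.27290344238281)
```

The core is centred to within 1 mm. Next I'll grip the upper half.

Call:
servo_tool:
  steps:
    - {"tx": 0.1, "ty": -2, "tz": -3, "yaw": 0, "claw": 8}
    - {"tx": 0, "ty": -1.1, "tz": -3, "yaw": -0.2, "claw": 8}
    - {"tx": 0, "ty": 0, "tz": -3, "yaw": 0, "claw": 8}
    - {"tx": 0, "ty": 0, "tz": -2, "yaw": 0, "claw": 8}
    - {"tx": 0, "ty": 0, "tz": -1.5, "yaw": 0, "claw": 8}
    - {"tx": 0, "ty": 0, "tz": -0.9, "yaw": 0, "claw": 8}
    - {"tx": 0, "ty": 0, "tz": -0.4, "yaw": 0, "claw": 8}
    - {"tx": 0, "ty": 0, "tz": 0, "yaw": 0, "claw": 8}
    - {"tx": 0, "ty": 0, "tz": 0, "yaw": 0, "claw": 5}
    - {"tx": 0, "ty": 0, "tz": 0, "yaw": 0, "claw": 5}
    - {"tx": 0, "ty": 0, "tz": 0, "yaw": 0, "claw": 5}
    - {"tx": 0, "ty": 0, "tz": 0, "yaw": 0, "claw": 5}
    - {"tx": 0, "ty": 0, "tz": 0, "yaw": 0, "claw": 5}
  newtons: 90

```text
time_s: 10.15
position: [0.4603, 0.007, 0.0464]
tool_rot: [[0.02, 1.0, 0.002], [1.0, -0.02, -0.001], [-0.001, 0.002, -1.0]]
ft_force: [-1.2, -1.6, 7.2]
grip_width: 0.057
gripper_force: 97.0
```

Call:
servo_tool:
  steps:
    - {"tx": 0, "ty": 0, "tz": 0.5, "yaw": 0, "claw": 5}
    - {"tx": 0, "ty": 0, "tz": 1.5, "yaw": 0, "claw": 5}
    - {"tx": 0, "ty": 0, "tz": 2, "yaw": 0, "claw": 5}
    - {"tx": 0, "ty": 0, "tz": 3, "yaw": 0, "claw": 5}
    - {"tx": 0, "ty": 0, "tz": 3, "yaw": 0, "claw": 5}
    - {"tx": 0, "ty": 0, "tz": 2, "yaw": 0, "claw": 5}
    - {"tx": 0, "ty": 0, "tz": 0, "yaw": 0, "claw": 5}
    - {"tx": 0, "ty": 0, "tz": 0, "yaw": 0, "claw": 5}
    - {"tx": 0, "ty": 0, "tz": 0, "yaw": 0, "claw": 5}

```text
time_s: 11.05
position: [0.4591, 0.0073, 0.164]
tool_rot: [[0.02, 1.0, -0.003], [1.0, -0.02, 0.001], [0.001, -0.003, -1.0]]
ft_force: [-0.0, -0.5, -5.6]
grip_width: 0.0562
gripper_force: 97.7
```

```bash
python3 - <<'E'
from h import *
st()
im,d=grab('top','t5'); im2,d2=grab('scene','s5')
a=cv2.resize(im[120:250,230:400,::-1],(480,367),interpolation=cv2.INTER_CUBIC)
b=cv2.resize(im2[110:260,230:380,::-1],(300,300),interpolation=cv2.INTER_CUBIC)
o=np.zeros((400,790,3),np.uint8); o[:367,:480]=a; o[:300,490:]=b; cv2.imwrite('pics/c5.png',o)
E
```

```text
t 11.05 p [459.1   7.3 164. ] yaw -1.17 tilt [-0.0029  0.0007] F [-0.  -0.5 -5.6] w 56.2 g 97.7
```

View pics/c5.png

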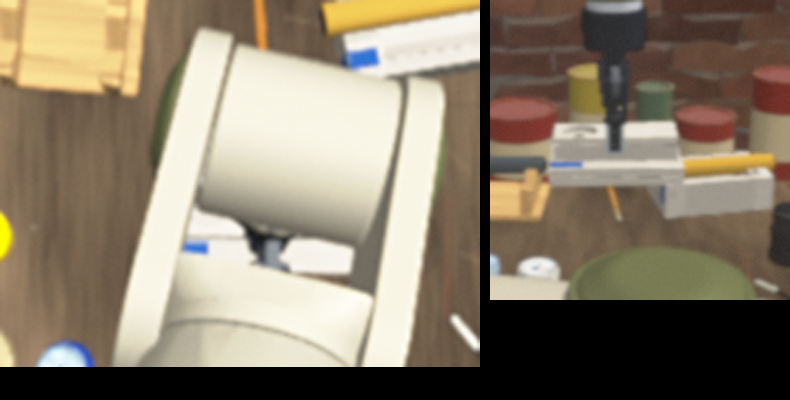

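The upper half is held level with its stripe on the correct side. I'll move it above the lower half.

Call:
servo_tool:
  steps:
    - {"tx": 1.5, "ty": -1.3, "tz": 0, "yaw": 1, "claw": 5}
    - {"tx": 2.5, "ty": -2.2, "tz": 0, "yaw": 1.5, "claw": 5}
    - {"tx": 3, "ty": -2.6, "tz": 0, "yaw": 1.7, "claw": 5}
    - {"tx": 3, "ty": -2.6, "tz": 0, "yaw": 1.7, "claw": 5}
    - {"tx": 3, "ty": -2.6, "tz": 0, "yaw": 1.7, "claw": 5}
    - {"tx": 2.5, "ty": -2.2, "tz": 0, "yaw": 1.6, "claw": 5}
    - {"tx": 1.45, "ty": -1.3, "tz": 0, "yaw": 1, "claw": 5}
    - {"tx": 0, "ty": 0, "tz": 0, "yaw": 0, "claw": 5}
    - {"tx": 0, "ty": 0, "tz": -2, "yaw": 0, "claw": 5}
    - {"tx": 0, "ty": 0, "tz": -1, "yaw": 0, "claw": 5}
    - {"tx": 0, "ty": 0, "tz": 0, "yaw": 0, "claw": 5}
    - {"tx": 0, "ty": 0, "tz": 0, "yaw": 0, "claw": 5}
    - {"tx": 0, "ty": 0, "tz": 0, "yaw": 0, "claw": 5}

```text
time_s: 12.45
position: [0.6296, -0.1408, 0.1362]
tool_rot: [[-0.157, 0.988, 0.001], [0.988, 0.157, -0.0], [-0.001, 0.001, -1.0]]
ft_force: [-0.2, -0.1, -4.5]
grip_width: 0.0564
gripper_force: 97.6
```

```bash
python3 - <<'E'
from h import *
st()
im,d=grab('top','t6'); im2,d2=grab('scene','s6')
a=cv2.resize(im[70:180,320:445,::-1],(436,384),interpolation=cv2.INTER_CUBIC)
b=cv2.resize(im2[120:240,290:400,::-1],(340,371),interpolation=cv2.INTER_CUBIC)
o=np.zeros((400,790,3),np.uint8); o[:384,:436]=a; o[:371,445:785]=b; cv2.imwrite('pics/c6.png',o)
A=np.radians(9.03); ex=np.array([np.cos(A),np.sin(A)]);ey=np.array([-np.sin(A),np.cos(A)])
for n,im,dd in(('top',im,d),('scene',im2,d2)):
    P=cloud(n,dd); r=P[...,:2]-[.6275,-.1405]; u=r@ex*1e3; v=r@ey*1e3; Z=P[...,2]; w=(abs(u)<75)&(abs(v)<95); h=cv2.cvtColor(im,cv2.COLOR_RGB2HSV)
    for z0,z1 in((.131,.146),(.09,.116),(.03,.0555)):
        m=w&(Z>z0)&(Z<z1)&(h[...,1]<70)
        print(n,z0,m.sum(),'u',np.percentile(u[m],[1,50,99]).round(1),'v',np.percentile(v[m],[.5,99.5]).round(1)) if m.any() else 0
    b=w&(h[...,0]>100)&(h[...,0]<125)&(h[...,1]>150)
    for z0,z1 in((.08,.13),(0,.07)):
        m=b&(Z>z0)&(Z<z1); print('blue',m.sum(),'u',np.percentile(u[m],[3,97]).round(1),'v',np.percentile(v[m],[3,97]).round(1),'z',np.percentile(Z[m],[5,95])) if m.sum()>3 else 0
E
```

```text
t 12.45 p [ 629.6 -140.8  136.2] yaw 9.04 tilt [ 0.0012 -0.0005] F [-0.2 -0.1 -4.5] w 56.4 g 97.6
top 0.131 240 u [-26.7  14.2  30.9] v [45.1 75.3]
top 0.09 318 u [-50.8  40.8  54.5] v [29.4 80.6]
top 0.03 161 u [-53.1  16.1  50.9] v [61.7 80.4]
blue 43 u [-43.  -33.3] v [62.3 79.7] z [0.11053498 0.114794  ]
blue 7 u [-39.5 -32.9] v [74.3 77.7] z [0.05193976 0.0533983 ]
scene 0.131 505 u [-41.6 -19.4  30.6] v [-77.4  72.9]
scene 0.09 685 u [-55.4 -49.3  52. ] v [-81.   78.1]
scene 0.03 600 u [-57.2 -52.2  45.4] v [-81.   78.3]
```

View pics/c6.png

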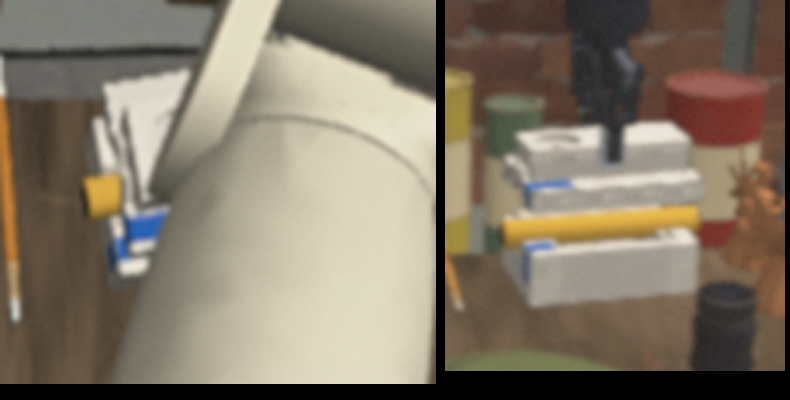

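Aligned along y; the upper half is about 1.7 mm too far in +x. Stripes match at crop (548,185) and (540,247). I'll shift and lower it.

Call:
servo_tool:
  steps:
    - {"tx": -0.17, "ty": 0, "tz": -1, "yaw": 0, "claw": 5}
    - {"tx": 0, "ty": 0, "tz": -1, "yaw": 0, "claw": 5}
    - {"tx": 0, "ty": 0, "tz": -0.7, "yaw": 0, "claw": 5}
    - {"tx": 0, "ty": 0, "tz": -0.3, "yaw": 0, "claw": 5}
    - {"tx": 0, "ty": 0, "tz": -0.2, "yaw": 0, "claw": 5}
    - {"tx": 0, "ty": 0, "tz": -0.2, "yaw": 0, "claw": 5}
    - {"tx": 0, "ty": 0, "tz": 0, "yaw": 0, "claw": 5}
    - {"tx": 0, "ty": 0, "tz": 0, "yaw": 0, "claw": 5}

```text
time_s: 13.35
position: [0.6278, -0.1409, 0.1015]
tool_rot: [[-0.157, 0.988, 0.0], [0.988, 0.157, -0.0], [-0.0, 0.0, -1.0]]
ft_force: [0.2, -0.6, -4.5]
grip_width: 0.0561
gripper_force: 97.8
```

Call:
servo_tool:
  steps:
    - {"tx": 0, "ty": 0, "tz": -0.15, "yaw": 0, "claw": 5}
    - {"tx": 0, "ty": 0, "tz": -0.1, "yaw": 0, "claw": 5}
    - {"tx": 0, "ty": 0, "tz": -0.1, "yaw": 0, "claw": 5}
    - {"tx": 0, "ty": 0, "tz": 0, "yaw": 0, "claw": 5}
    - {"tx": 0, "ty": 0, "tz": 0, "yaw": 0, "claw": 5}

```text
time_s: 13.85
position: [0.6277, -0.1408, 0.0985]
tool_rot: [[-0.157, 0.988, 0.0], [0.988, 0.157, -0.0], [-0.0, 0.0, -1.0]]
ft_force: [-3.9, 1.5, 3.9]
grip_width: 0.0563
gripper_force: 98.5
```

Closed at the expected height (underside about 52 mm) with little force. I'll release, move toward the jar and look.

Call:
servo_tool:
  steps:
    - {"tx": 0, "ty": 0, "tz": 0.1, "yaw": 0, "claw": 7.5}
    - {"tx": 0, "ty": 0, "tz": 0, "yaw": 0, "claw": 7.5}
    - {"tx": 0, "ty": 0, "tz": 0, "yaw": 0, "claw": 7.5}
    - {"tx": 0, "ty": 0, "tz": 0, "yaw": 0, "claw": 7.5}
    - {"tx": 0, "ty": 0, "tz": 2, "yaw": 0, "claw": 7.5}
    - {"tx": 0, "ty": 0, "tz": 4, "yaw": 0, "claw": 8}
    - {"tx": -1, "ty": -0.4, "tz": 2, "yaw": 0, "claw": 8.4}
    - {"tx": -3, "ty": -1.1, "tz": 0, "yaw": 0, "claw": 8.4}
    - {"tx": -3.5, "ty": -1.3, "tz": 0, "yaw": 0, "claw": 8.4}
    - {"tx": -3.5, "ty": -1.3, "tz": 0, "yaw": 0, "claw": 8.4}
    - {"tx": -3.5, "ty": -1.3, "tz": 0, "yaw": 0, "claw": 8.4}
    - {"tx": -3, "ty": -1.1, "tz": 0, "yaw": 0, "claw": 8.4}
    - {"tx": -2, "ty": -0.7, "tz": 0, "yaw": 0, "claw": 8.4}
    - {"tx": 0, "ty": 0, "tz": 0, "yaw": 0, "claw": 8.4}
    - {"tx": 0, "ty": 0, "tz": 0, "yaw": 0, "claw": 8.4}

```text
time_s: 15.35
position: [0.433, -0.2131, 0.1791]
tool_rot: [[-0.156, 0.988, 0.001], [0.988, 0.156, -0.0], [-0.001, 0.001, -1.0]]
ft_force: [0.4, 0.3, 0.1]
grip_width: 0.0842
gripper_force: 0.0
```

```bash
python3 - <<'E'
from h import *
st()
im,d=grab('top','t7'); im2,d2=grab('scene','s7')
a=cv2.resize(im[70:180,320:445,::-1],(436,384),interpolation=cv2.INTER_CUBIC)
b=cv2.resize(im2[120:240,290:400,::-1],(340,371),interpolation=cv2.INTER_CUBIC)
o=np.zeros((400,790,3),np.uint8); o[:384,:436]=a; o[:371,445:785]=b; cv2.imwrite('pics/c7.png',o)
for n,dd in(('top',d),('scene',d2)):
    P=cloud(n,dd); Z=P[...,2]; w=(P[...,1]<-.02)&(P[...,1]>-.28)&(P[...,0]>.54)&(P[...,0]<.72)
    for z0,z1 in((.096,.112),(.066,.08)):
        q=P[w&(Z>z0)&(Z<z1)]; print(n,len(q),np.median(q[:,2]),cv2.minAreaRect((q[:,:2]*1000).astype(np.float32)))
    B=w&(Z>.1)&(Z<.112)
# recess: floor points z .09-.098 near expected
P=cloud('top',d); A=np.radians(9.03); c=np.array([.6275,-.1405]); e=np.array([-np.sin(A),np.cos(A)]); p=c+.044*e
m=(np.hypot(P[...,0]-p[0],P[...,1]-p[1])<.03)&(P[...,2]<.099); q=P[m]
print('recess exp',p,'enc',cv2.minEnclosingCircle((q[:,:2]*1000).astype(np.float32)),len(q),np.median(q[:,2]))
# jar by scene at start
P=cloud('scene',np.load('pics/scene0.npy')); m=(np.hypot(P[...,0]-.431,P[...,1]+.212)<.045)&(P[...,2]>.055)&(P[...,2]<.085); q=P[m]
print('jar scene',q.min(0),q.max(0))
P=cloud('top',np.load('pics/top0.npy')); m=(np.hypot(P[...,0]-.431,P[...,1]+.212)<.045)&(P[...,2]>.01)&(P[...,2]<.085); q=P[m]
print('jar top',q.min(0),q.max(0), cv2.minEnclosingCircle((q[q[:,2]>.063][:,:2]*1000).astype(np.float32)))
E
```

```text
t 15.35 p [ 433.  -213.1  179.1] yaw 8.98 tilt [ 0.0008 -0.0004] F [0.4 0.3 0.1] w 84.2 g 0.0
top 1736 0.10368940080406219 ((626.0741577148438, -169.77584838867188), (217.02865600585938, 87.45870971679688), 87.03495788574219)
top 1481 0.07406144147658256 ((628.257568359375, -164.61663818359375), (125.8417739868164, 229.21937561035156), 1.1291325092315674)
scene 514 0.10434104358112167 ((625.2396240234375, -172.8737335205078), (215.9501953125, 91.90926361083984), 87.22329711914062)
scene 490 0.07465122655343862 ((605.987060546875, -166.76116943359375), (229.68370056152344, 105.53789520263672), 84.78427124023438)
recess exp [ 0.62059413 -0.09704532] enc ((616.9882202148438, -97.9057846069336), 26.297826766967773) 320 0.09514817792394292
jar scene [ 0.40308654 -0.2377164   0.05512198] [ 0.45068441 -0.19101771  0.0740832 ]
jar top [ 0.40476936 -0.23560937  0.01008407] [ 0.45658413 -0.18607323  0.07518649] ((430.3957824707031, -212.27902221679688), 24.431032180786133)
```

View pics/c7.png

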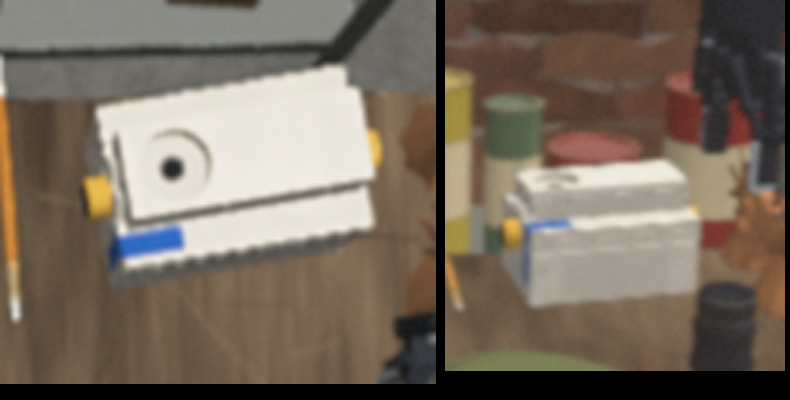

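The mould is closed flush, with its top at 104 mm and the stripes aligned at crop (150,243). Now I'll grip the jar.

Call:
servo_tool:
  steps:
    - {"tx": -0.15, "ty": 0.08, "tz": -3, "yaw": 0, "claw": 8.4}
    - {"tx": 0, "ty": 0, "tz": -3, "yaw": 0, "claw": 8.4}
    - {"tx": 0, "ty": 0, "tz": -3, "yaw": 0, "claw": 8.4}
    - {"tx": 0, "ty": 0, "tz": -2, "yaw": 0, "claw": 8.4}
    - {"tx": 0, "ty": 0, "tz": -1.7, "yaw": 0, "claw": 8.4}
    - {"tx": 0, "ty": 0, "tz": -1, "yaw": 0, "claw": 8.4}
    - {"tx": 0, "ty": 0, "tz": 0, "yaw": 0, "claw": 7}
    - {"tx": 0, "ty": 0, "tz": 0, "yaw": 0, "claw": 6}
    - {"tx": 0, "ty": 0, "tz": 0, "yaw": 0, "claw": 4.5}
    - {"tx": 0, "ty": 0, "tz": 0, "yaw": 0, "claw": 4.5}
    - {"tx": 0, "ty": 0, "tz": 0, "yaw": 0, "claw": 4.5}
    - {"tx": 0, "ty": 0, "tz": 0, "yaw": 0, "claw": 4.5}
  newtons: 50

```text
time_s: 16.65
position: [0.4316, -0.2123, 0.0429]
tool_rot: [[-0.157, 0.988, 0.002], [0.988, 0.157, -0.001], [-0.001, 0.001, -1.0]]
ft_force: [-0.1, 1.9, 6.4]
grip_width: 0.0498
gripper_force: 52.1
```

Call:
servo_tool:
  steps:
    - {"tx": 0, "ty": 0, "tz": 1, "yaw": 0, "claw": 4.5}
    - {"tx": 0, "ty": 0, "tz": 3, "yaw": 0, "claw": 4.5}
    - {"tx": 0, "ty": 0, "tz": 4, "yaw": 0, "claw": 4.5}
    - {"tx": 0, "ty": 0, "tz": 4, "yaw": 0, "claw": 4.5}
    - {"tx": 1, "ty": 1, "tz": 1, "yaw": 0, "claw": 4.5}
    - {"tx": 2.5, "ty": 1, "tz": 0, "yaw": 0, "claw": 4.5}
    - {"tx": 3, "ty": 1, "tz": 0, "yaw": 0, "claw": 4.5}
    - {"tx": 3, "ty": 0.5, "tz": 0, "yaw": 0, "claw": 4.5}
    - {"tx": 3, "ty": 0.5, "tz": 0, "yaw": 0, "claw": 4.5}
    - {"tx": 3, "ty": 0.5, "tz": 0, "yaw": 0, "claw": 4.5}
    - {"tx": 2.5, "ty": 0, "tz": 0, "yaw": 0, "claw": 4.5}
    - {"tx": 1.5, "ty": 0, "tz": 0, "yaw": 0, "claw": 4.5}
    - {"tx": 0.54, "ty": 0, "tz": 0, "yaw": 0, "claw": 4.5}
    - {"tx": 0, "ty": 0, "tz": 0, "yaw": 0, "claw": 4.5}
    - {"tx": 0, "ty": 0, "tz": 0, "yaw": 0, "claw": 4.5}

```text
time_s: 18.15
position: [0.6308, -0.167, 0.172]
tool_rot: [[-0.157, 0.988, -0.001], [0.988, 0.157, 0.0], [0.0, -0.001, -1.0]]
ft_force: [-0.3, -0.2, -3.4]
grip_width: 0.0498
gripper_force: 53.3
```

```bash
python3 - <<'E'
from h import *
st()
im2,d2=grab('scene','s8')
P=cloud('scene',d2); Z=P[...,2]
h=cv2.cvtColor(im2,cv2.COLOR_RGB2HSV)
m=(P[...,0]>.59)&(P[...,0]<.66)&(P[...,1]<-.1)&(P[...,1]>-.24)&(Z>.118)&(Z<.19)&(h[...,2]<75)
q=P[m]; print(len(q))
for z in(.13,.14,.15,.16,.17,.18):
    k=abs(q[:,2]-z)<.005; print(z,k.sum(),np.percentile(q[k,0],[2]),np.percentile(q[k,1],[2,98])) if k.sum()>3 else 0
print('zmin',np.percentile(q[:,2],[.5,2]))
E
```

```text
t 18.15 p [ 630.8 -167.   172. ] yaw 9.02 tilt [-0.0007  0.0002] F [-0.3 -0.2 -3.4] w 49.8 g 53.3
237
0.13 7 [0.60329397] [-0.18558676 -0.15290578]
0.14 60 [0.60256956] [-0.18938687 -0.14500214]
0.15 50 [0.60389028] [-0.18888715 -0.14611163]
0.16 27 [0.60698486] [-0.18834162 -0.14601064]
0.17 36 [0.59154861] [-0.18659152 -0.14510275]
0.18 35 [0.59093738] [-0.17971724 -0.14555092]
zmin [0.13387589 0.13467518]
```

Call:
servo_tool:
  steps:
    - {"tx": 0.1, "ty": -0.1, "tz": -0.8, "yaw": 0, "claw": 4.5}
    - {"tx": 0, "ty": 0, "tz": -0.7, "yaw": 0, "claw": 4.5}
    - {"tx": 0, "ty": 0, "tz": -0.5, "yaw": 0, "claw": 4.5}
    - {"tx": 0, "ty": 0, "tz": -0.2, "yaw": 0, "claw": 4.5}
    - {"tx": 0, "ty": 0, "tz": -0.2, "yaw": 0, "claw": 4.5}
    - {"tx": 0, "ty": 0, "tz": -0.1, "yaw": 0, "claw": 4.5}
    - {"tx": 0, "ty": 0, "tz": 0, "yaw": 0, "claw": 4.5}
    - {"tx": 0, "ty": 0, "tz": 0, "yaw": 0, "claw": 4.5}

```text
time_s: 19.0
position: [0.6327, -0.1681, 0.1471]
tool_rot: [[-0.157, 0.988, 0.0], [0.988, 0.157, -0.0], [-0.0, 0.0, -1.0]]
ft_force: [-0.2, -0.4, -1.7]
grip_width: 0.0497
gripper_force: 53.4
```

Call:
servo_tool:
  steps:
    - {"tx": 0, "ty": 0, "tz": -0.05, "yaw": 0, "claw": 4.5}
    - {"tx": 0, "ty": 0, "tz": 0, "yaw": 0, "claw": 5.5}
    - {"tx": 0, "ty": 0, "tz": 0, "yaw": 0, "claw": 6.5}
    - {"tx": 0, "ty": 0, "tz": 0, "yaw": 0, "claw": 8}
    - {"tx": 0, "ty": 0, "tz": 0, "yaw": 0, "claw": 8.3}
    - {"tx": 0, "ty": 0, "tz": 1, "yaw": 0, "claw": 8.3}
    - {"tx": 0, "ty": 0, "tz": 3, "yaw": 0, "claw": 8.3}
    - {"tx": 0, "ty": 0, "tz": 4, "yaw": 0, "claw": 8.3}
    - {"tx": 0, "ty": 0, "tz": 2, "yaw": 0, "claw": 8.3}
    - {"tx": -1.5, "ty": 3, "tz": 0, "yaw": 0, "claw": 8.3}
    - {"tx": -2, "ty": 4.2, "tz": 0, "yaw": 0, "claw": 8.3}
    - {"tx": -2, "ty": 4.2, "tz": 0, "yaw": 0, "claw": 8.3}
    - {"tx": -2, "ty": 4.2, "tz": 0, "yaw": 0, "claw": 8.3}
    - {"tx": -2, "ty": 4.2, "tz": 0, "yaw": 0, "claw": 8.3}
    - {"tx": -2, "ty": 4.2, "tz": 0, "yaw": 0, "claw": 8.3}
    - {"tx": -2, "ty": 4.2, "tz": -1, "yaw": 0, "claw": 8.3}
    - {"tx": -2, "ty": 4.2, "tz": -2, "yaw": 0, "claw": 8.3}
    - {"tx": -2, "ty": 4.1, "tz": -2, "yaw": 0, "claw": 8.3}
    - {"tx": -1.6, "ty": 4, "tz": -2, "yaw": 0, "claw": 8.3}
    - {"tx": 0, "ty": 0, "tz": 0, "yaw": 0, "claw": 8.3}

```text
time_s: 21.0
position: [0.4388, 0.2398, 0.1752]
tool_rot: [[-0.162, 0.987, -0.004], [0.987, 0.162, -0.0], [0.001, -0.004, -1.0]]
ft_force: [0.4, -0.9, -0.6]
grip_width: 0.0834
gripper_force: 0.0
```

```bash
python3 - <<'E'
from h import *
st()
im,d=grab('top','t9'); im2,d2=grab('scene','s9')
a=cv2.resize(im[70:180,320:445,::-1],(436,384),interpolation=cv2.INTER_CUBIC)
b=cv2.resize(im2[110:240,290:400,::-1],(314,371),interpolation=cv2.INTER_CUBIC)
o=np.zeros((400,790,3),np.uint8); o[:384,:436]=a; o[:371,445:759]=b; cv2.imwrite('pics/c9.png',o)
P=cloud('top',d); m=(P[...,2]>.165)&(P[...,2]<.185)&(P[...,0]>.58)&(P[...,0]<.7)&(P[...,1]<-.1)&(P[...,1]>-.23)
q=P[m]; print('jar top',len(q),np.median(q[:,2]),cv2.minEnclosingCircle((q[:,:2]*1000).astype(np.float32)))
P0=cloud('top',np.load('pics/top0.npy')); h=cv2.cvtColor(cv2.imread('pics/top0.png'),cv2.COLOR_BGR2HSV)
m=(np.hypot(P0[...,0]-.441,P0[...,1]-.237)<.04)&(P0[...,2]>.04)&(P0[...,2]<.06)&(h[...,1]>150); q=P0[m]; print('cup',cv2.minEnclosingCircle((q[:,:2]*1000).astype(np.float32)),cv2.fitEllipse(cv2.convexHull((q[:,:2]*1000).astype(np.float32))))
E
```

```text
t 21.00 p [438.8 239.8 175.2] yaw 9.32 tilt [-0.0038 -0.0001] F [ 0.4 -0.9 -0.6] w 83.4 g 0.0
jar top 481 0.17481565208051864 ((632.6958618164062, -168.19329833984375), 24.33901023864746)
cup ((440.4288635253906, 237.48678588867188), 25.794822692871094) ((440.4544372558594, 237.44322204589844), (50.4698486328125, 50.933284759521484), 175.92648315429688)
```

View pics/c9.png

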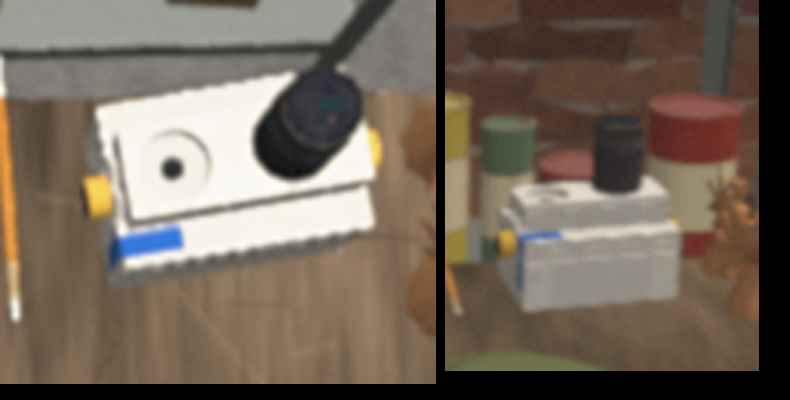

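The jar stands upright within 1 mm of the spot. Next I'll grip the cup.

Call:
servo_tool:
  steps:
    - {"tx": 0, "ty": 0, "tz": -2, "yaw": 0, "claw": 8.3}
    - {"tx": 0, "ty": 0, "tz": -3, "yaw": 0, "claw": 8.3}
    - {"tx": 0, "ty": 0.03, "tz": -3, "yaw": 0, "claw": 8.3}
    - {"tx": 0, "ty": 0, "tz": -3, "yaw": 0, "claw": 8.3}
    - {"tx": 0, "ty": 0, "tz": -2, "yaw": 0, "claw": 8.3}
    - {"tx": 0, "ty": 0, "tz": -1.1, "yaw": 0, "claw": 8.3}
    - {"tx": 0, "ty": 0, "tz": 0, "yaw": 0, "claw": 7}
    - {"tx": 0, "ty": 0, "tz": 0, "yaw": 0, "claw": 6}
    - {"tx": 0, "ty": 0, "tz": 0, "yaw": 0, "claw": 4.5}
    - {"tx": 0, "ty": 0, "tz": 0, "yaw": 0, "claw": 4.5}
    - {"tx": 0, "ty": 0, "tz": 0, "yaw": 0, "claw": 4.5}
    - {"tx": 0, "ty": 0, "tz": 0, "yaw": 0, "claw": 4.5}
  newtons: 30

```text
time_s: 22.3
position: [0.4426, 0.2368, 0.0368]
tool_rot: [[-0.157, 0.988, 0.003], [0.988, 0.157, 0.0], [0.0, 0.003, -1.0]]
ft_force: [-1.0, -0.9, 7.4]
grip_width: 0.0502
gripper_force: 30.9
```

Call:
servo_tool:
  steps:
    - {"tx": 0, "ty": 0, "tz": 1, "yaw": 0, "claw": 4.5}
    - {"tx": 0, "ty": 0, "tz": 3, "yaw": 0, "claw": 4.5}
    - {"tx": 0, "ty": 0, "tz": 4, "yaw": 0, "claw": 4.5}
    - {"tx": 0, "ty": 0, "tz": 4, "yaw": 0, "claw": 4.5}
    - {"tx": 1.2, "ty": -2.2, "tz": 1, "yaw": 0, "claw": 4.5}
    - {"tx": 2, "ty": -3.5, "tz": 0, "yaw": 0, "claw": 4.5}
    - {"tx": 2, "ty": -4, "tz": 0, "yaw": 0, "claw": 4.5}
    - {"tx": 2, "ty": -4, "tz": 0, "yaw": 0, "claw": 4.5}
    - {"tx": 2, "ty": -4, "tz": 0, "yaw": 0, "claw": 4.5}
    - {"tx": 2, "ty": -4, "tz": 0, "yaw": 0, "claw": 4.5}
    - {"tx": 2, "ty": -3.7, "tz": 0, "yaw": 0, "claw": 4.5}
    - {"tx": 2, "ty": -3, "tz": 0, "yaw": 0, "claw": 4.5}
    - {"tx": 1.5, "ty": -2.5, "tz": 0, "yaw": 0, "claw": 4.5}
    - {"tx": 0.8, "ty": -1.7, "tz": 0, "yaw": 0, "claw": 4.5}
    - {"tx": 0.4, "ty": -0.8, "tz": 0, "yaw": 0, "claw": 4.5}
    - {"tx": 0, "ty": 0, "tz": 0, "yaw": 0, "claw": 4.5}
    - {"tx": 0, "ty": 0, "tz": 0, "yaw": 0, "claw": 4.5}
    - {"tx": 0, "ty": 0, "tz": 0, "yaw": 0, "claw": 4.5}

```text
time_s: 24.1
position: [0.6204, -0.0962, 0.1659]
tool_rot: [[-0.158, 0.987, -0.0], [0.987, 0.158, 0.0], [0.0, -0.0, -1.0]]
ft_force: [-0.0, -0.7, 0.2]
grip_width: 0.0498
gripper_force: 31.6
```

```bash
python3 - <<'E'
from h import *
st()
im2,d2=grab('scene','s10'); im,d=grab('top','t10')
a=cv2.resize(im[70:180,310:435,::-1],(436,384),interpolation=cv2.INTER_CUBIC)
b=cv2.resize(im2[110:240,280:390,::-1],(314,371),interpolation=cv2.INTER_CUBIC)
o=np.zeros((400,790,3),np.uint8); o[:384,:436]=a; o[:371,445:759]=b; cv2.imwrite('pics/c10.png',o)
for n,im,dd in(('top',im,d),('scene',im2,d2)):
    P=cloud(n,dd); h=cv2.cvtColor(im,cv2.COLOR_RGB2HSV)
    m=(P[...,0]>.56)&(P[...,0]<.68)&(P[...,1]<-.03)&(P[...,1]>-.16)&(P[...,2]>.11)&(P[...,2]<.19)&(h[...,1]>150)&(h[...,0]>20)&(h[...,0]<35)
    q=P[m]; print(n,len(q),np.percentile(q,[1,50,99],axis=0).round(4).tolist()) if len(q) else 0
E
```

```text
t 24.10 p [620.4 -96.2 165.9] yaw 9.09 tilt [-0.0002  0.0002] F [-0.  -0.7  0.2] w 49.8 g 31.6
scene 216 [[0.5819, -0.1202, 0.1307], [0.603, -0.0871, 0.1587], [0.6442, -0.0724, 0.1814]]
```

View pics/c10.png

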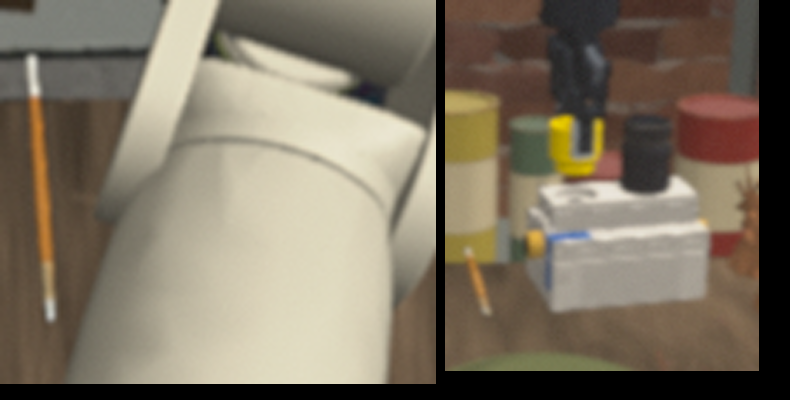

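```bash
python3 - <<'E'
from h import *
im=cv2.imread('pics/t9.png'); g=cv2.cvtColor(im,cv2.COLOR_BGR2GRAY).astype(float)
v,u=np.mgrid[112:125,363:376]; w=np.clip(140-g[112:125,363:376],0,None); uc=(u*w).sum()/w.sum(); vc=(v*w).sum()/w.sum()
m=env.camera_model('top'); f=210/np.tan(np.radians(m['fovy']/2)); T=np.array(m['T']); r=T[:3,:3]@[(uc-m['cx'])/f,(vc-m['cy'])/f,1]
for z in(.095,.0945): print(uc,vc,T[:3,3]+r*(z-T[2,3])/r[2])
E
```

```text
368.96291560102304 117.93478260869566 [ 0.62006629 -0.09710375  0.095     ]
368.96291560102304 117.93478260869566 [ 0.62020654 -0.09719533  0.0945    ]
```

The hole is at (620.1,-97.1), matching the computed recess centre. The cup needs about 1 mm in −y before lowering.

Call:
servo_tool:
  steps:
    - {"tx": 0.03, "ty": -0.1, "tz": -1, "yaw": 0, "claw": 4.5}
    - {"tx": 0, "ty": 0, "tz": -0.8, "yaw": 0, "claw": 4.5}
    - {"tx": 0, "ty": 0, "tz": -0.5, "yaw": 0, "claw": 4.5}
    - {"tx": 0, "ty": 0, "tz": -0.3, "yaw": 0, "claw": 4.5}
    - {"tx": 0, "ty": 0, "tz": -0.3, "yaw": 0, "claw": 4.5}
    - {"tx": 0, "ty": 0, "tz": -0.2, "yaw": 0, "claw": 4.5}
    - {"tx": 0, "ty": 0, "tz": -0.2, "yaw": 0, "claw": 4.5}
    - {"tx": 0, "ty": 0, "tz": 0, "yaw": 0, "claw": 4.5}
    - {"tx": 0, "ty": 0, "tz": 0, "yaw": 0, "claw": 4.5}

```text
time_s: 25.1
position: [0.6212, -0.0983, 0.1327]
tool_rot: [[-0.157, 0.988, 0.0], [0.988, 0.157, -0.0], [-0.0, 0.0, -1.0]]
ft_force: [-0.3, -0.6, -0.6]
grip_width: 0.0497
gripper_force: 31.6
```

Call:
servo_tool:
  steps:
    - {"tx": 0, "ty": 0.05, "tz": -0.1, "yaw": 0, "claw": 4.5}
    - {"tx": 0, "ty": 0, "tz": 0, "yaw": 0, "claw": 4.5}
    - {"tx": 0, "ty": 0, "tz": 0, "yaw": 0, "claw": 5.5}
    - {"tx": 0, "ty": 0, "tz": 0, "yaw": 0, "claw": 6.5}
    - {"tx": 0, "ty": 0, "tz": 0, "yaw": 0, "claw": 7.5}
    - {"tx": 0, "ty": 0, "tz": 0, "yaw": 0, "claw": 7.5}
    - {"tx": 0, "ty": 0, "tz": 1, "yaw": 0, "claw": 7.5}
    - {"tx": 0, "ty": 0, "tz": 3, "yaw": 0, "claw": 7.5}
    - {"tx": 0, "ty": 0, "tz": 4, "yaw": 0, "claw": 7.5}
    - {"tx": 0, "ty": 0, "tz": 3, "yaw": 0, "claw": 7.5}
    - {"tx": -3, "ty": 3, "tz": 0, "yaw": 0, "claw": 7.5}
    - {"tx": -3, "ty": 3, "tz": 0, "yaw": 0, "claw": 7.5}
    - {"tx": -3, "ty": 3, "tz": 0, "yaw": 0, "claw": 7.5}
    - {"tx": -3, "ty": 3, "tz": 0, "yaw": 0, "claw": 7.5}
    - {"tx": -3, "ty": 3, "tz": 0, "yaw": 0, "claw": 7.5}
    - {"tx": -3, "ty": 3, "tz": 0, "yaw": 0, "claw": 7.5}
    - {"tx": 0, "ty": 0, "tz": 0, "yaw": 0, "claw": 7.5}
    - {"tx": 0, "ty": 0, "tz": 0, "yaw": 0, "claw": 7.5}

```text
time_s: 26.9
position: [0.4411, 0.0826, 0.2426]
tool_rot: [[-0.158, 0.987, 0.002], [0.987, 0.158, -0.0], [-0.001, 0.002, -1.0]]
ft_force: [0.1, -0.3, -0.2]
grip_width: 0.075
gripper_force: 0.0
```

```bash
python3 - <<'E'
from h import *
st()
im,d=grab('top','t11'); im2,d2=grab('scene','s11')
a=cv2.resize(im[60:180,310:435,::-1],(400,384),interpolation=cv2.INTER_CUBIC)
b=cv2.resize(im2[110:240,280:390,::-1],(314,371),interpolation=cv2.INTER_CUBIC)
o=np.zeros((400,790,3),np.uint8); o[:384,:400]=a; o[:371,445:759]=b; cv2.imwrite('pics/c11.png',o)
P=cloud('top',d); h=cv2.cvtColor(im,cv2.COLOR_RGB2HSV)
m=(P[...,0]>.57)&(P[...,0]<.67)&(P[...,1]<-.05)&(P[...,1]>-.14)&(P[...,2]>.135)&(P[...,2]<.155)&(h[...,1]>150)
q=P[m]; print('cup rim',len(q),np.percentile(q[:,2],[5,50,95]),cv2.minEnclosingCircle((q[:,:2]*1000).astype(np.float32)))
m=(P[...,2]>.165)&(P[...,2]<.185)&(P[...,0]>.58)&(P[...,0]<.7)&(P[...,1]<-.1)&(P[...,1]>-.23)
q=P[m]; print('jar top',np.percentile(q[:,2],[5,50,95]),cv2.minEnclosingCircle((q[:,:2]*1000).astype(np.float32)))
E
```

```text
t 26.90 p [441.1  82.6 242.6] yaw 9.10 tilt [ 0.0019 -0.0003] F [ 0.1 -0.3 -0.2] w 75.0 g 0.0
cup rim 144 [0.13591463 0.14254663 0.14531725] ((619.8660278320312, -96.36892700195312), 24.90296745300293)
jar top [0.17008483 0.17484591 0.17719417] ((632.8907470703125, -168.23333740234375), 24.50314712524414)
```

View pics/c11.png

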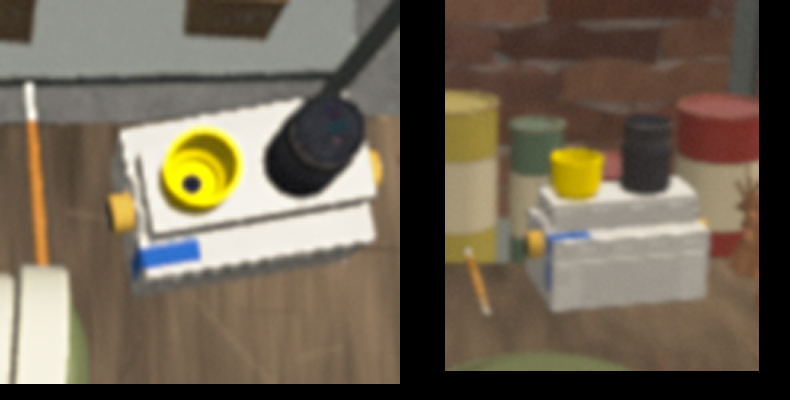

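The cup sits in the recess with its rim at about 143 mm (95 + 48), the jar is upright, and the mould is still closed. I'll hand it in.

```bash
python3 -c "
from h import *
print(env.close_job())"
```

```text
the job is handed in; nothing more can be done
None
```

I handed the job in after about 27 s of the 109 s allowed: the brass core is centred in its seats, the upper half is closed with the blue stripes at the same corner, the jar is upright on its spot, and the yellow cup is seated in the recess; no verdict was shown.

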